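Shut the splash guard of the bench stirrer

TASK

Two bench stirrers stand on the demonstration bench with their clear sliding guards open. Push the guard of the larger stirrer, the one with the beaker in its well, fully shut until its roller catch clicks and holds it. The smaller, empty stirrer is still to be loaded: leave its guard as it is.

Things in the scene. Friction and masses are not known exactly. Their poses are not given: they have to be found in the camera images.
- guard (a joint): clear guard, 145 mm long, on the larger stirrer (fixed grey housing 340 x 170 x 95 mm high, beaker in its far half). Opening in m: 0 = shut at its stop, 0.13 = fully open; starts 0.07 to 0.125, stays where left. It slides level, away from the robot to shut, with about 2 N; in the last 14 mm the catch resists with up to about 6 N, clicks at 7 mm, then draws it on; push it to the stop.
- guard_handle (a point): centre of the larger guard's handle: upright aluminium bar at its near end, 12 mm thick (x), 70 mm wide (y), top 149 mm, centre 129 mm and plate 112 mm above the table. x is level, the shutting direction, within 0.3 rad of straight away from the robot; z up. Behind the bar lies only the housing's flat top, 95 mm above the table, with side rails to 111 mm.
- catch (a joint): sprung roller between two dark cheeks on the larger stirrer's far end, in m: 0 = sprung up. A lug under the tongue on the guard's leading edge presses it down about 0.003 as it rides over; then it springs up behind the lug (the click) and holds the guard.
- small_guard_handle (a point): centre of the guard handle on the smaller stirrer (housing 240 x 125 x 70 mm, empty well), to be left alone: upright bar 12 mm thick, 40 mm wide, 28 mm tall, this point 98 mm above the table. Axes as for the other handle. The stirrers stand side by side about 0.4 m apart, either one on the left.

How it is judged (in metres and radians):
At the end, for the whole second after the job is handed in: The larger stirrer's guard is shut to within 4 mm of its stop with the roller sprung up behind its lug (within 1.5 mm), and the smaller stirrer's guard is within 10 mm of where it began (value of joint guard below 0.004 m and value of joint catch below 0.0015 m and distance of small_guard_handle from where it was at the start of the episode below 0.01 m); the robot touches nothing.
It fails at once if the smaller stirrer's guard is pushed more than 10 mm (distance of small_guard_handle from where it was at the start of the episode above 0.01 m).
It also fails if it takes over 27 s, if anything falls off the work surface, if the arm or the gripper's body presses on something with over 40 N, if the wrist force passes 120 N, or if a joint passes its speed limit or range.

ROBOT

A 7-joint arm with a two-finger parallel gripper is mounted at the origin on the work surface. World frame = base frame: x ahead of the robot, y to its left, z up, the work surface at z = 0. Lengths are in mm, angles in rad, forces in N, time in s.
With the tool pointing down it reaches from about 400 to 900 mm from the base axis. Payload 5.6 kg.
Tool frame: the origin (TCP) lies midway between the tips of the shut fingers; the grasp point (between the pads) lies 19 mm behind it; z points along the fingers, y is the line along which they close (so a half turn about z gives the same grasp; the last joint's range is limited). The gripper opens to 92 mm and grips with 3 to 60 N. Pads are 20 mm wide; open, the fingers measure 128 mm over their backs; the gripper's body (75 mm by 189 mm) begins 69 mm behind the grasp point.
Start: joints at [-1.278, 0.468, -0.012, 1.603, 0.006, 1.071, -0.056], TCP at [214.232, 613.689, 214.592] pointing down, gripper open.
Joint ranges: [-2.53, 2.53], [-0.31, 2.02], [-1.57, 1.55], [0.28, 2.44], [-1.29, 4.43], [0.15, 1.84], [-2.92, 2.92]. Speed limits (rad/s): [2.57, 2.57, 3.14, 3.14, 3.14, 3.14, 3.14].

INTERFACE

Orientations are given as a rotation vector (axis times angle).
In Python, from cell import robot, grip, kin, viewer gives the robot as it stands. Calls block until the motion is done:
- robot.movep(position, orientation): joint-space move of the TCP to a pose.
- robot.servo_line(position, feed=150, rotation=None): straight line of the TCP; rotation=None keeps the orientation; feed is the mean speed in mm/s.
- robot.goto_joints(angles): joint-space move.
- grip(opening, newtons=None): opening from 0.0 (shut) to 1.0 (fully open); newtons is the grip in N (None keeps the last); returns when the fingers have stopped.
- robot.hold(seconds).
- kin.ik(position, orientation): joint angles nearest the present ones, or None.
- robot.observe(): the state.
- viewer.read_camera(name): name is "scene" or "side" or "wrist"; returns the picture (384x512x3 uint8, red, green, blue); there is no depth.
- viewer.camera_info(name): a dict with "camera_matrix" (3x3 intrinsics, pixels), "R" (3x3) and "t" (3): a world point X has camera coordinates R X + t. Camera axes: x right, y down, z forward; pixel columns grow to the right and rows downward; lengths in mm; the calibration is good to about 2 mm. A picture is of the moment at which its call begins: read the wrist's pose just before it. camera_info takes no time and is no camera call; for the wrist camera it gives the pose at the moment of the call.
A pose or a line that the arm cannot do raises robot.IKError and nothing moves.
- robot.job_done(): hands the job in; it is judged then, once.
Trained networks look in the newest picture that a camera, given by its name, has taken for a name from the list of things; names that differ only in an ending like _2 or _b are one class to them, and where a whole thing is asked for, a point or a joint stands for the part that bears it (a point fixed in the world has none). Each returns a list of dicts, best first, with "confidence" (0 to 1); they miss things now and then, are a little off and sometimes report something else, mostly with a low value. They report only what shows in the picture. A call takes as long as a camera call.
- viewer.silhouettes(name, camera): "mask" (384x512 bool, what is visible of it).
- viewer.pinpoint(name, camera): "at" ([x, y, z] in mm, in the coordinates of the camera as it stood for that picture, good to about 4 mm: a listed point, or the origin of a listed thing).
The state is a dict: "t": time; "joints": joint angles; "joint_velocities": joint speeds; "joint_torque": joint torques, N m; "tcp_pos": TCP position; "tcp_rot": TCP orientation; "contact_force": force on the tool from outside, world axes, zero at the start; "wrist_torque": the same for the moment, N m; "grip_width": opening from 0.0 (shut) to 1.0 (fully open); "grip_force": force on a finger pad.
Only numpy, scipy, OpenCV 4.12 (cv2) and the standard library are available. Lean on these libraries where they do the work, as an engineer would, in place of code of your own. Each camera call takes 0.05 s, during which the arm holds its last target. There are 200 camera calls.

## Working session

There is one attempt and no reset: what is moved stays moved. The work goes in short steps, each a Python script; the robot and the scene stay as the last script left them, time stands still between calls to the robot, and variables do not carry over. Pictures are saved under pics/ and viewed, at most 10 in all, crops included, and the job is handed in when it is done.

```bash
ls; mkdir -p pics; cat > h.py <<'E'
import numpy as np, cv2
from cell import robot, grip, kin, viewer
def world(cam,p):
    c=viewer.camera_info(cam); R=np.array(c["R"]); return R.T@(np.array(p)-np.array(c["t"]))
def save(cam,n):
    im=viewer.read_camera(cam); cv2.imwrite(f"pics/{n}.png",im[:,:,::-1]); return im
E
python3 - <<'E'
from h import *
np.set_printoptions(precision=1,suppress=True)
a=save("scene","s1");
for n in ["guard_handle","small_guard_handle","guard","catch"]:
    for d in viewer.pinpoint(n,"scene")[:3]: print("scene",n,d["confidence"],world("scene",d["at"]))
b=save("side","d1")
for n in ["guard_handle","small_guard_handle","catch"]:
    for d in viewer.pinpoint(n,"side")[:3]: print("side",n,d["confidence"],world("side",d["at"]))
cv2.imwrite("pics/c1.png",cv2.resize(np.vstack([a,b])[:,:,::-1],(400,600)))
o=robot.observe();print(o["t"],o["tcp_pos"],o["tcp_rot"])
E
```

```text
pics
scene guard_handle 0.73 [ 499.7 -218.2  130.1]
scene small_guard_handle 0.71 [570.6 204.2  97.9]Traceback (most recent call last):
  File "<stdin>", line 5, in <module>
ValueError: it knows: guard_handle, small_guard_handle
```

View pics/s1.png

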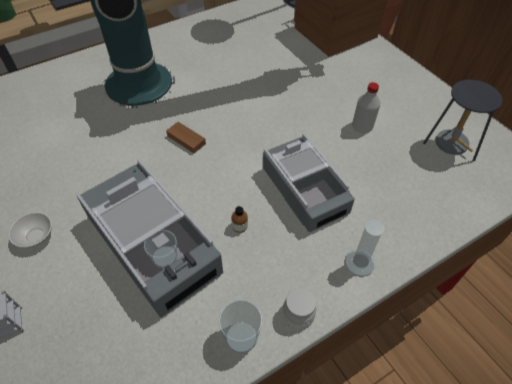

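The scene view shows the larger stirrer with its beaker on the image left, with the handle at about (122,190), which is y<0. The small one is on the right, with its handle at about (293,148). This agrees with the pinpoints and their heights. Next I need the slide direction, from the guard mask and a side view.

```bash
cat >> h.py <<'E'
def plane(cam,px,z):
    c=viewer.camera_info(cam); R=np.array(c["R"]); t=np.array(c["t"]); K=np.array(c["camera_matrix"])
    px=np.atleast_2d(px); d=(np.linalg.inv(K)@np.c_[px,np.ones(len(px))].T).T@R; o=-R.T@t
    return o+d*((z-o[2])/d[:,2])[:,None]
E
python3 - <<'E'
from h import *
np.set_printoptions(precision=1,suppress=True)
b=save("side","d1")
for n in ["guard_handle","small_guard_handle"]:
    for d in viewer.pinpoint(n,"side")[:3]: print("side",n,d["confidence"],world("side",d["at"]))
a=save("scene","s2")
try:
    for n in ["guard","guard_handle"]:
      for k,s in enumerate(viewer.silhouettes(n,"scene")[:3]):
        m=s["mask"]; ys,xs=np.nonzero(m); P=plane("scene",np.c_[xs,ys],112)
        print(n,s["confidence"],m.sum(),cv2.minAreaRect(P[:,:2].astype(np.float32)))
        if k==0: a=a.copy(); cv2.drawContours(a,cv2.findContours(m.astype(np.uint8),0,1)[0],-1,(255,0,0) if n=="guard" else (0,0,255),1)
except Exception as e: print(e)
cv2.imwrite("pics/crop.png",cv2.resize(a[150:320,60:240,::-1],None,fx=3.3,fy=3.3,interpolation=cv2.INTER_CUBIC))
E
```

```text
side guard_handle 0.95 [ 500.2 -219.6  127.3]
side small_guard_handle 0.94 [567.9 207.3 100.2]
guard 0.97 4204 ((565.265869140625, -207.94680786132812), (205.77516174316406, 155.15679931640625), 7.656513214111328)
guard_handle 0.8 4245 ((565.2918701171875, -208.14453125), (205.7762451171875, 155.5555877685547), 7.656513214111328)
```

View pics/crop.png

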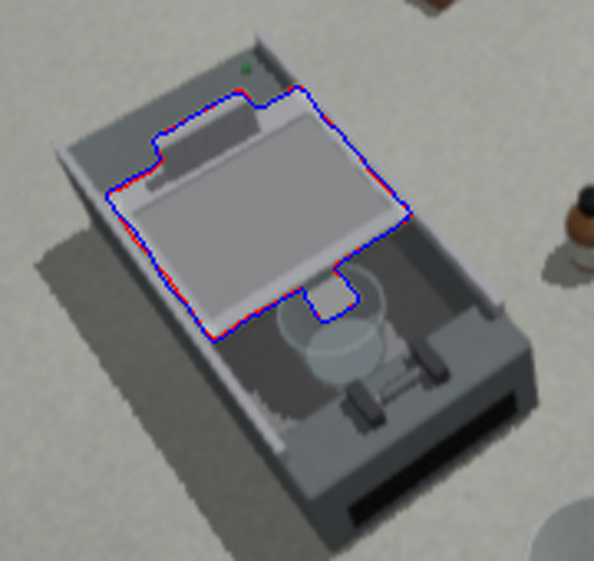

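View pics/d1.png

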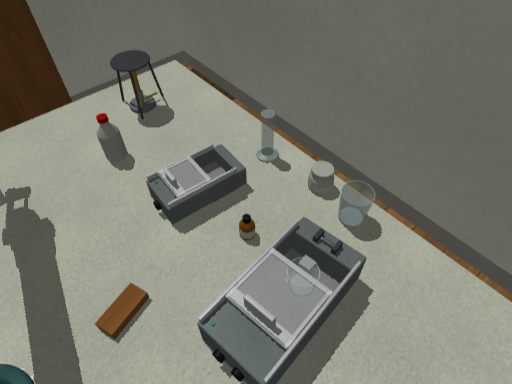

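The mask hugs the plate, handle and tongue of the larger guard, and both cameras put the handle at about (500,-219). Now I'll take the slide direction from the rail and plate edges, then go to the approach pose.

```bash
python3 - <<'E'
from h import *
from scipy.spatial.transform import Rotation as Ro
np.set_printoptions(precision=3,suppress=True)
f=lambda *p: plane("scene",np.array(p)/3.3+[60,150],112)
for a,b in [((60,150),(280,450)),((258,38),(500,305)),((108,195),(213,340)),((302,88),(410,213))]:
    P=f(a,b); d=P[1]-P[0]; print(P[:,:2].ravel(), np.arctan2(d[1],d[0]), np.hypot(*d[:2]))
for a,b in [((213,340),(410,213)),((65,148),(258,38))]:
    P=f(a,b); d=P[0]-P[1]; print(np.arctan2(d[0],-d[1]), np.hypot(*d[:2]),P[:,:2].ravel())
o=robot.observe();print(o["t"],o["tcp_rot"],Ro.from_rotvec(o["tcp_rot"]).as_matrix())
E
```

```text
[ 446.106 -306.517  735.23  -266.821] 0.1364447710046745 291.8369294154704
[ 421.531 -149.51   715.636 -106.699] 0.14454611296132688 297.2049662938172
[ 500.418 -291.161  643.274 -272.744] 0.12821666540937054 144.03839944541772
[ 482.538 -141.36   620.905 -123.924] 0.12535423152941053 139.4607211155967
0.1491929415133446 150.4915847995784 [ 643.274 -272.744  620.905 -123.924]
0.15949989928465597 155.4757845798084 [ 446.224 -303.012  421.531 -149.51 ]
0.45 [ 0.525  3.097 -0.   ] [[-0.944  0.33   0.   ]
 [ 0.33   0.944 -0.   ]
 [-0.    -0.    -1.   ]]
```

```bash
python3 - <<'E'
from h import *
from scipy.spatial.transform import Rotation as Ro
np.set_printoptions(precision=2,suppress=True)
y=0.138; d=np.array([np.cos(y),np.sin(y),0]); z=np.array([0,0,-1.])
H=np.array([500,-219,129.])
def rv(x): return Ro.from_matrix(np.c_[x,np.cross(z,x),z]).as_rotvec()
o=robot.observe(); q0=np.array(o["joints"])
p=np.array(o["tcp_pos"]); p[2]=290; robot.servo_line(p,feed=150); grip(0.0)
c=[(np.abs(np.array(q)-q0).max(),s) for s in (1,-1) if (q:=kin.ik((H-60*d+[0,0,130]).tolist(),rv(s*d).tolist())) is not None]
print(c); s=min(c)[1]
robot.movep((H-60*d+[0,0,130]).tolist(),rv(s*d).tolist())
B=H-50*d; B[2]=124
robot.servo_line(B.tolist(),feed=120)
o=robot.observe(); print(o["t"],o["tcp_pos"],o["contact_force"],o["grip_width"])
a=save("side","d2"); b=save("scene","s3")
cv2.imwrite("pics/c2.png",np.hstack([cv2.resize(a[180:384,170:400,::-1],(400,355)),cv2.resize(b[130:320,50:250,::-1],(400,355))]))
E
```

```text
[(np.float64(1.2146462486703853), 1), (np.float64(2.535399902419473), -1)]
6.7833 [ 450.86 -226.13  124.56] [-0.1   0.23  0.52] 0.0025041024106409356
```

View pics/c2.png

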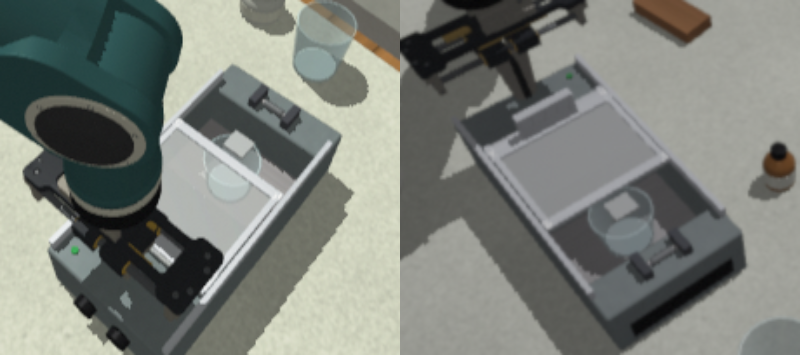

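The left crop shows the shut fingers standing behind the larger guard's handle. In the right crop the fingertips, near (525,98), line up with the handle centre at about (545,115) along the slide. I'll push with force feedback.

```bash
python3 - <<'E'
from h import *
y=0.138; d=np.array([np.cos(y),np.sin(y),0]); H=np.array([500,-219,0.])
s=-50; stop=False; log=[]
def at(s): p=H+s*d; p[2]=124; return p.tolist()
robot.servo_line(at(-25),feed=80); s=-25
while s<125:
    step=8 if s<40 else 3
    s+=step; robot.servo_line(at(s),feed=50 if step==8 else 30)
    o=robot.observe(); F=-np.dot(o["contact_force"],d); S=np.dot(np.array(o["tcp_pos"])-H,d)
    log.append((s,round(S,1),round(F,1)))
    if F>18 or np.linalg.norm(o["contact_force"])>30 or o["t"]>19: break
print(log,o["t"],o["contact_force"])
a=save("scene","s4")
for q in viewer.pinpoint("guard_handle","scene")[:1]: print(q["confidence"],world("scene",q["at"]))
cv2.imwrite("pics/c3.png",cv2.resize(a[130:320,50:250,::-1],(600,570)))
E
```

```text
[(-17, np.float64(-16.8), np.float64(0.3)), (-9, np.float64(-8.6), np.float64(0.4)), (-1, np.float64(-0.4), np.float64(0.2)), (7, np.float64(7.6), np.float64(-0.6)), (15, np.float64(15.6), np.float64(0.3)), (23, np.float64(23.6), np.float64(-0.4)), (31, np.float64(31.6), np.float64(0.1)), (39, np.float64(39.6), np.float64(-1.1)), (47, np.float64(47.0), np.float64(1.6)), (50, np.float64(49.5), np.float64(4.2)), (53, np.float64(53.5), np.float64(2.0)), (56, np.float64(57.0), np.float64(0.8)), (59, np.float64(58.4), np.float64(3.2)), (62, np.float64(58.5), np.float64(11.8)), (65, np.float64(58.6), np.float64(18.4))] 11.625 [-18.78024482   1.73605881  14.01501555]
0.94 [ 577.19358018 -210.51229278  131.25572157]
```

View pics/c3.png

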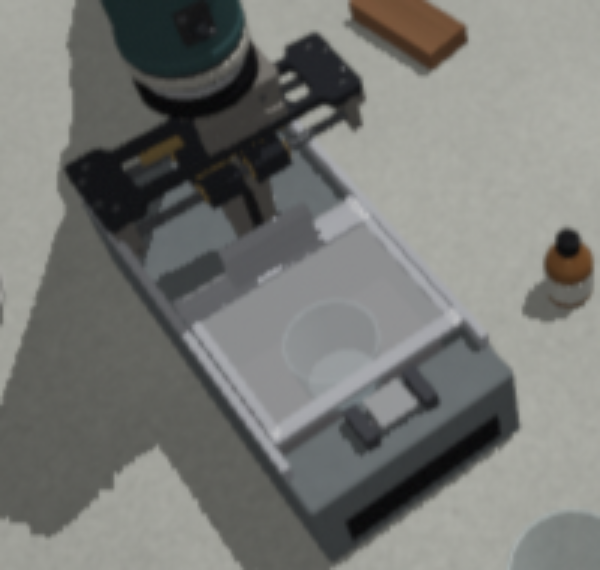

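The guard is against its stop: the tongue is over the roller between the cheeks at about (390,400). The force rose at the catch, fell off after the click, then rose hard at 58.5 mm. I'll back off, check that it stays shut, and hand in.

```bash
python3 - <<'E'
from h import *
y=0.138; d=np.array([np.cos(y),np.sin(y),0]); H=np.array([500,-219,0.])
robot.servo_line((H+20*d+[0,0,124]).tolist(),feed=80)
robot.servo_line((H+15*d+[0,0,230]).tolist(),feed=150)
save("scene","s5")
p=[world("scene",viewer.pinpoint(n,"scene")[0]["at"]) for n in ("guard_handle","small_guard_handle")]
o=robot.observe(); print(p,o["t"],o["contact_force"])
a=p[0]
if np.dot(a-H,d)>70 and np.linalg.norm(p[1]-[569,206,99])<12: print(robot.job_done())
E
```

```text
[array([ 574.8077187 , -207.03077274,  127.89615565]), array([570.40638906, 207.03691867,  97.14692423])] 13.4417 [ 0.47376791 -0.46190353  0.25216152]
the job is handed in; nothing more can be done
None
```

I pushed the larger stirrer's guard to its stop; the push force peaked and dropped as the catch clicked, and the guard was still shut after the arm backed off. The smaller guard hadn't measurably moved, and I handed the job in at about 13.4 s.

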